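# Nest the sample cups and hold the magazine's spring pusher open at the load line

### The job

Get the cup magazine ready for a refill: nest the two white sample cups that stand upside down on the bench over the upside-down cup on the steel tray, fully down, so that all three make one stack on the tray. Then take the finger tab of the magazine's spring pusher, pull it back until the pusher's cross-bar lies on the black load line across the rims, and finish while still holding it there with the gripper, so that a colleague can lay the stack in: the pusher springs back if let go. Leave everything else on the counter where it stands.

Things in the scene. Friction and masses are not known exactly. Their poses are not given: they have to be found in the camera images.
- cup_tray: The cup on the tray: white tapered cup standing mouth down, 62 high. Origin: centre of its mouth, z up. Outside 72 across at the mouth, 52 at 44 up; from 44 to 62 up a straight round foot 44 across (grip here). Wall 2.5, 42 deep inside: fully down over another cup it sits 20 higher, 1 to 2 sideways play. About 35 g. Origin 4 above the bench.
- cup_a: One of the two cups on the bench: white tapered cup standing mouth down, 62 high. Origin: centre of its mouth, z up. Outside 72 across at the mouth, 52 at 44 up; from 44 to 62 up a straight round foot 44 across (grip here). Wall 2.5, 42 deep inside: fully down over another cup it sits 20 higher, 1 to 2 sideways play. About 35 g.
- cup_b: The other cup on the bench: white tapered cup standing mouth down, 62 high. Origin: centre of its mouth, z up. Outside 72 across at the mouth, 52 at 44 up; from 44 to 62 up a straight round foot 44 across (grip here). Wall 2.5, 42 deep inside: fully down over another cup it sits 20 higher, 1 to 2 sideways play. About 35 g.
- tray: fixed shallow steel tray, 150 (x) by 120 (y), floor 4 thick, lip 13 high. Origin: centre of its underside on the bench.
- magazine: fixed aluminium cup magazine: an open-topped trough 220 long (its x), 126 wide over the rim flanges (its y), rims 69 high. Origin: centre of its underside on the bench. Its +x points to the end with two retaining horns and a low lip, its -x to the closed back plate. A black line 3 wide crosses both rims: the load line.
- pusher (a joint): how far the magazine's spring pusher is pulled along the magazine's -x, in m: 0 at rest near the horns, 0.100 when its cross-bar lies on the load line, 0.125 at its stop. A ribbon spring draws it back with about 7.5 N at rest, 9 N at the line; it does not latch.
- tab (a point): middle of the grip area of the pusher's black upright finger tab. The tab is 14 thick (along the magazine's x), 40 wide (y) and stands free from 75 to 121 above the bench; this point is 104 above the bench and moves with the pusher. At rest it lies 83 ahead (+x) of the magazine's origin.
- crossbar (a point): centre, on the upper side, of the steel cross-bar of the pusher (8 wide along x, 116 long along y) that rides on the rims, 75 above the bench; moves with the pusher, straight under the tab's middle.
- load_line (a point): point midway between the two black load-line marks, at rim height (69 above the bench), 17 behind (-x of) the magazine's origin. Axes as the magazine's.
- petri_dishes: two clear closed Petri dishes stacked, 62 across, 30 high, loose, standing at one of the three places shared with the bench cups. Origin: centre of the underside. Leave alone.
- tube_1: clear capped sample tube standing upright, 34 across, 112 high, loose. Origin: centre of the underside. Leave alone.
- tube_2: another such standing tube. Leave alone.
- tip_box: grey box with clear lid, 80 by 110, 54 high, loose. Origin: centre of the underside. Leave alone.
- specimen_jar: small amber jar with a black cap, 40 across, 40 high, loose. Origin: centre of the underside. Leave alone.
There are look-alikes about, which are no part of the job. What is shaped like the cup_b but orange, purple or red is not meant.

How it is judged (in metres and radians):
On the way:
1. all three cups nested in one upside-down stack on the tray and let go, the pusher not yet drawn to the line (((horizontal distance between each of cup_a, cup_b and cup_tray below 0.007 m and z of cup_a in the frame of cup_tray between 0.016 and 0.024 m and angle between each of cup_a, cup_b's own z axis and vertical below 0.1 rad and z of cup_b in the frame of cup_tray between 0.036 and 0.044 m) or (horizontal distance between each of cup_b, cup_a and cup_tray below 0.007 m and z of cup_b in the frame of cup_tray between 0.016 and 0.024 m and angle between each of cup_b, cup_a's own z axis and vertical below 0.1 rad and z of cup_a in the frame of cup_tray between 0.036 and 0.044 m)) and angle between cup_tray's own z axis and vertical below 0.1 rad and horizontal distance between cup_tray and tray below 0.05 m and height (world z) of cup_tray below 0.008 m and contact force between the fingers and cup_a below 0.05 N and contact force between the fingers and cup_b below 0.05 N and contact force between the fingers and cup_tray below 0.05 N and value of joint pusher below 0.03 m), for 0.2 s.
At the end, for the whole second after the job is handed in: Bench cups fully down over the tray's cup (axes within 7 mm, 20 and 40 mm higher +-4 mm, upright), stack within 50 mm of the tray's centre, at rest, untouched; pusher still, cross-bar within 5 mm of the load line, held by the fingers alone (over 3 N) (((horizontal distance between each of cup_a, cup_b and cup_tray below 0.007 m and z of cup_a in the frame of cup_tray between 0.016 and 0.024 m and angle between each of cup_a, cup_b's own z axis and vertical below 0.1 rad and z of cup_b in the frame of cup_tray between 0.036 and 0.044 m) or (horizontal distance between each of cup_b, cup_a and cup_tray below 0.007 m and z of cup_b in the frame of cup_tray between 0.016 and 0.024 m and angle between each of cup_b, cup_a's own z axis and vertical below 0.1 rad and z of cup_a in the frame of cup_tray between 0.036 and 0.044 m)) and angle between cup_tray's own z axis and vertical below 0.1 rad and horizontal distance between cup_tray and tray below 0.05 m and height (world z) of cup_tray below 0.008 m and contact force between the fingers and cup_a below 0.05 N and contact force between the fingers and cup_b below 0.05 N and contact force between the fingers and cup_tray below 0.05 N and linear speed of each of cup_a, cup_b, cup_tray below 0.02 m/s and value of joint pusher between 0.095 and 0.105 m and velocity of joint pusher between -0.01 and 0.01 m/s and contact force between the fingers and pusher above 3 N and contact force between pusher and cup_a below 0.1 N and contact force between pusher and cup_b below 0.1 N and contact force between pusher and cup_tray below 0.1 N and contact force between pusher and tip_box below 0.1 N and contact force between pusher and specimen_jar below 0.1 N and contact force between pusher and tube_1 below 0.1 N); the arm keeps its last pose, push and grip.
It fails at once if another thing on the counter is moved by more than 25 mm or tipped over (distance of any of petri_dishes, tube_1, tube_2, tip_box, specimen_jar from where it was at the start of the episode above 0.025 m or angle between any of petri_dishes, tube_1, tube_2, tip_box, specimen_jar's own z axis and vertical above 0.5 rad).
It also fails if it takes over 61 s, if anything falls off the work surface, if the arm or the gripper's body presses on something with over 40 N, if the wrist force passes 120 N, or if a joint passes its speed limit or range.

### The arm

A 7-joint arm with a two-finger parallel gripper is mounted at the origin on the work surface. World frame = base frame: x ahead of the robot, y to its left, z up, the work surface at z = 0. Lengths are in m, angles in degrees, forces in N, time in s.
With the tool pointing down it reaches from about 0.4 to 0.85 m from the base axis. Payload 4.4 kg.
Tool frame: the origin (TCP) lies between the finger pads; the fingertips stand 8 mm ahead of it and the grasp point (between the pads) lies 11 mm behind it (tip_reach is the y of the fingertips in the tool frame, in m); y points along the fingers, x is the direction in which the jaws open and shut, and the axes are right-handed (so a half turn about y gives the same grasp; the last joint's range is limited). The gripper opens to 94 mm and grips with 3 to 60 N. Pads are 16 mm wide; open, the fingers measure 119 mm over their backs; the gripper's body (75 mm by 177 mm) begins 78 mm behind the grasp point.
Start: joints at [-73.9, 36.005, 2.206, 86.941, -1.547, 57.084, -1.146], TCP at [0.221, 0.611, 0.213] pointing down, gripper open.
Joint ranges: [-175.42, 175.42], [-21.48, 121.26], [-71.46, 75.88], [10.55, 141.38], [-63.04, 243.04], [13.31, 113.54], [-168.57, 168.57]. Speed limits (degrees/s): [147.25, 147.25, 180, 180, 180, 180, 180].

### API

Orientations are given as a 3x3 rotation matrix whose columns are the frame's x, y, z axes.
In Python, from workcell import observe, camera, finish_job, tip_reach gives the robot as it stands. The module is installed in compiled form; this text tells all that it offers.
- The arm moves only by the shell command python3 -m inch 'ROWS' [FORCE]. ROWS is JSON, a list of rows, each an object with "hand": the closure, from -1 (fully open) to 1 (shut), so that 0 is half open; "dp": the shift along the tool's x, y, z in m, a list of three; "roll": the turn about the tool's y in degrees. In form: [{"hand": hand, "dp": [dx, dy, dz], "roll": roll}, ...]. A call has 1 to 5 rows; each row is the pose to reach, as a shift and turn from the pose measured when the call began, along the tool's axes at that moment; what a row does not reach only later rows make up. A row lasts 1/8 s, in which the tool goes at most 62.5 mm and 10.7 degrees, less where a joint would pass 70% of its speed; a pose out of reach is approached as far as the arm can. A call with a gripper value outside its range is refused whole. The fingers move at their own pace and stop on an object; FORCE is the grip in N (left out, the last holds). Time passes only in rows, so rows that repeat a pose let the fingers close. It gives the time, the measured TCP pose, the force and the opening at its end, in the units of the state.
- observe(): the state, without advancing time (a new reading comes with each control period).
- camera(name): name is "scene" or "top" or "wrist"; returns a dict with "color" (400x640x3 uint8, red, green, blue), "depth" (400x640 float32, m along the optical axis (not along the pixel's ray), 0 where there is no reading), "K" (3x3 intrinsics, pixels), "k1" (the pictures are not rectified: a ray, as slopes to the right and down, at radius r is drawn at 1 + k1 r^2 times it, then the intrinsics apply), "origin" and "attitude" of the camera in the world. Camera axes: x right, y down, z forward; pixel columns grow to the right and rows downward; lengths in m; the calibration is good to about 2 mm. A picture is of the moment at which its call begins.
- finish_job(): hands the job in, once; it reports no verdict.
The state is a dict: "t": time; "joint_pos": joint angles; "qvel": joint speeds; "effort": joint torques, N m; "ee_pos": TCP position; "tool_rot": TCP orientation; "contact_force": force on the tool from outside, world axes, zero at the start; "ft_torque": the same for the moment, N m; "grip_width": finger opening in m.
Only numpy, scipy, OpenCV 4.12 (cv2) and the standard library are available. Lean on these libraries where they do the work, as an engineer would, in place of code of your own. Each camera call takes 0.05 s, during which the arm holds its last target. There are 200 camera calls.

## Working session

There is one attempt and no reset: what is moved stays moved. The work goes in short steps, Python scripts to look and compute and a shell command to move; the robot and the scene stay as the last step left them, time stands still between calls to the robot, and variables do not carry over. Pictures are saved under pics/ and viewed, about 8 in all and at most 12, crops included, and the job is handed in when it is done.

```bash
mkdir -p pics
cat > h.py <<'E'
import numpy as np, cv2
from workcell import observe, camera, finish_job, tip_reach
def D(c): return np.array([c['k1'],0,0,0,0],float) if np.isscalar(c['k1']) else None
def world(c):
    d=c['depth']; h,w=d.shape
    uv=np.stack(np.meshgrid(np.arange(w),np.arange(h)),-1).reshape(-1,1,2).astype(float)
    n=cv2.undistortPoints(uv,np.array(c['K'],float),D(c)).reshape(h,w,2)
    p=np.dstack([n[...,0]*d,n[...,1]*d,d])
    P=p@np.array(c['attitude']).T+np.array(c['origin']); P[d<=0]=np.nan
    return P
def save(n,im): cv2.imwrite('pics/'+n,im[...,::-1])
E
python3 - <<'E'
from h import *
o=observe(); print({k:np.round(v,3).tolist() for k,v in o.items()}, tip_reach)
for n in('scene','top'):
    c=camera(n); save(n+'0.png',c['color']); np.savez(n+'0.npz',P=world(c),color=c['color']); print(n,np.round(c['origin'],3),np.round(c['attitude'],2).tolist(),c['k1'],np.round(c['K'],1).tolist())
E
```

```text
{'t': 0.0, 'joint_pos': [-73.9, 36.056, 2.203, 86.994, -1.548, 57.085, -1.147], 'qvel': [0.093, 0.132, 0.104, 0.024, 0.033, -0.008, 0.013], 'effort': [-0.0, -54.973, 1.144, -18.663, -0.052, 0.024, 0.0], 'ee_pos': [0.221, 0.611, 0.213], 'tool_rot': [[0.34, -0.001, -0.94], [0.94, -0.002, 0.34], [-0.002, -1.0, -0.0]], 'contact_force': [1.293, 0.271, 0.012], 'ft_torque': [-0.031, 0.027, -0.023], 'grip_width': 0.094} 0.008
scene [0.932 0.594 0.812] [[-0.84, 0.36, -0.41], [0.55, 0.53, -0.65], [-0.02, -0.76, -0.64]] -0.008337372162141116 [[381.9, 0.0, 321.3], [0.0, 381.9, 204.6], [0.0, 0.0, 1.0]]
top [ 0.328 -0.107  1.11 ] [[-0.0, -0.99, 0.17], [-1.0, 0.0, 0.0], [-0.0, -0.17, -0.99]] -0.02608702638768718 [[379.1, 0.0, 317.8], [0.0, 379.1, 201.5], [0.0, 0.0, 1.0]]
```

View pics/top0.png

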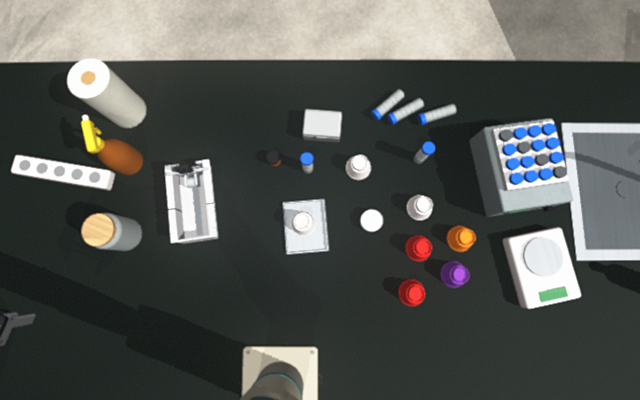

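View pics/scene0.png

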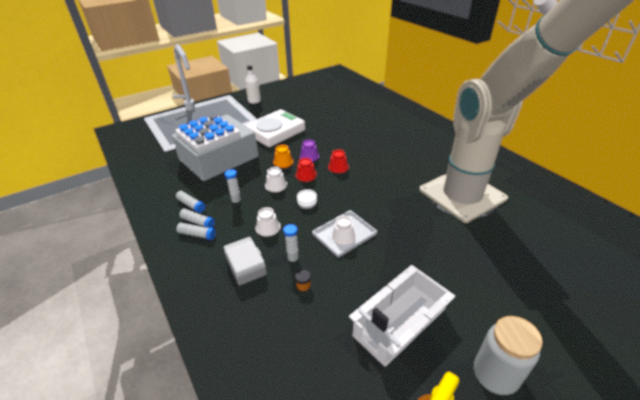

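Top view (640x400): white cups stand at (358,166) and (420,207), and the tray cup at (303,222). The white disc at (371,220) is the Petri dishes. Possible mix-ups are the red cups (418,248) and (411,293), orange (460,238) and purple (455,274), all excluded by colour. The magazine is at (190,200), with its horns and black tab at the top of the picture (185,170). Next I measure.

Run:
```python
from h import *
z=np.load('top0.npz'); P=z['P']; C=z['color']
for n,(u,v),lo,hi in [('A',(358,166),.055,.07),('B',(420,207),.055,.07),('tray',(303,222),.058,.074),('petri',(371,220),.02,.04),('tube1',(307,160),.1,.125),('tube2',(428,150),.1,.125),('jar',(273,158),.03,.05),('box',(322,125),.045,.065)]:
    r=30; Q=P[v-r:v+r,u-r:u+r].reshape(-1,3); m=(Q[:,2]>lo)&(Q[:,2]<hi); q=Q[m]
    if len(q): 
        (x,y),rad=cv2.minEnclosingCircle((q[:,:2]*1000).astype(np.float32)); print(n,len(q),np.round(np.median(q,0),4),'circ',round(x),round(y),round(rad,1),'ptp',np.round(np.ptp(q,0)*1000))
# magazine
S=P[140:260,145:235]; q=S[(S[...,2]>.055)&(S[...,2]<.078)]
r=cv2.minAreaRect((q[:,:2]*1000).astype(np.float32)); print('mag',r, np.round(cv2.boxPoints(r)))
t=S[(S[...,2]>.1)&(S[...,2]<.13)]; print('tab',len(t),np.round(np.median(t,0),4),np.round(np.ptp(t,0)*1000))
S=P[190:260,275:335]; q=S[(S[...,2]>.008)&(S[...,2]<.018)]; print('trayrect',cv2.minAreaRect((q[:,:2]*1000).astype(np.float32)))
a=cv2.resize(C[130:260,150:240],None,fx=4,fy=4,interpolation=cv2.INTER_CUBIC);b=cv2.resize(C[130:260,285:445],None,fx=2.7,fy=4,interpolation=cv2.INTER_CUBIC)
save('crop1.png',np.hstack([a,b])[:600,:800])
```

```text
A 144 [ 0.619  -0.2269  0.0581] circ 618 -225 21.9 ptp [42. 43. 10.]
B 163 [ 0.4965 -0.4045  0.0578] circ 497 -404 22.3 ptp [43. 44. 11.]
tray 170 [ 0.4498 -0.0592  0.0613] circ 449 -61 21.6 ptp [42. 42. 13.]
petri 367 [ 0.4551 -0.2588  0.0297] circ 456 -259 30.9 ptp [58. 61. 11.]
tube1 126 [ 0.6134 -0.0738  0.1111] circ 615 -74 16.9 ptp [32. 33. 14.]
tube2 136 [ 0.644  -0.4077  0.112 ] circ 646 -409 17.6 ptp [33. 34. 16.]
jar 150 [0.6397 0.0254 0.0393] circ 628 -7 55.8 ptp [ 50. 106.  15.]
box 952 [ 0.7385 -0.1182  0.0537] circ 740 -117 64.1 ptp [ 86. 109.  15.]
mag ((507.2069396972656, 251.73141479492188), (221.6917266845703, 128.6698760986328), 8.158618927001953) [[388. 300.]
 [407. 172.]
 [626. 204.]
 [608. 331.]]
tab 105 [0.5872 0.2604 0.1182] [18. 40. 23.]
trayrect ((440.233642578125, -68.3561019897461), (150.80474853515625, 119.98887634277344), 5.001270294189453)
```

View pics/crop1.png

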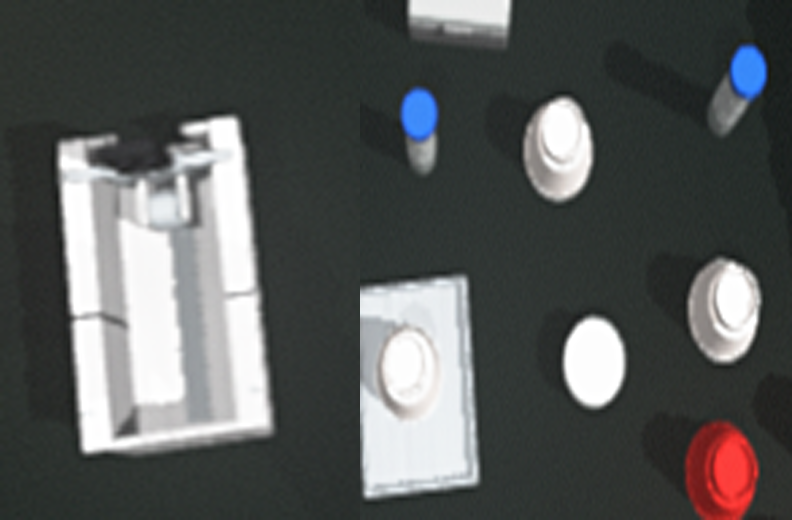

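```bash
cat >> h.py <<'E'
def dp(x,y,z,o=None):
    o=o or observe(); d=np.array([x,y,z])-o['ee_pos']; r=np.array(o['tool_rot']).T@d
    print('t',round(o['t'],2),'tcp',np.round(o['ee_pos'],4),'grip',round(o['grip_width'],4),'F',np.round(o['contact_force'],1)); print('dp mm to',(x,y,z),np.round(r*1000,1),'dist',round(np.linalg.norm(d)*1000))
E
python3 - <<'E'
from h import *
P=np.load('top0.npz')['P']; a=np.array([.221,.611]); b=np.array([.618,-.226]); u=(b-a)/np.linalg.norm(b-a)
q=P[np.isfinite(P[...,2])]; s=(q[:,:2]-a)@u; c=abs((q[:,:2]-a)@[-u[1],u[0]])
for k in np.arange(-.1,1.1,.1):
    m=(s>k)&(s<k+.1)&(c<.13); print(round(k,1),np.round(q[m,2].max(),3) if m.any() else None)
dp(.618,-.226,.213)
# red cup positions
C=np.load('top0.npz')['color'].astype(int); m=(C[...,0]>120)&(C[...,1]<60)&(C[...,2]<60); n,l,st,ce=cv2.connectedComponentsWithStats(m.astype(np.uint8))
for i in range(1,n):
    if st[i,4]>100: print('red',np.round(np.nanmedian(P[l==i],0),3))
E
```

```text
-0.1 0.006
0.0 0.346
0.1 0.155
0.2 0.154
0.3 0.074
0.4 0.074
0.5 0.072
0.6 0.068
0.7 0.116
0.8 0.114
0.9 0.065
1.0 0.116
1.1 0.116
t 0.1 tcp [0.2207 0.6108 0.2127] grip 0.0939 F [ 0.6  0.1 -1.3]
dp mm to (0.618, -0.226, 0.213) [-652.     0.7 -658.1] dist 926
red [ 0.371 -0.39   0.043]
red [ 0.251 -0.367  0.043]
```

```bash
python3 -m inch '[{"hand":-1,"dp":[-0.043,0,-0.043],"roll":0},{"hand":-1,"dp":[-0.086,0,-0.086],"roll":0},{"hand":-1,"dp":[-0.129,0,-0.129],"roll":0},{"hand":-1,"dp":[-0.172,0,-0.172],"roll":0},{"hand":-1,"dp":[-0.215,0,-0.215],"roll":0}]'; python3 -c "
from h import *; dp(.618,-.226,.213)"
```

```text
t: 0.72
ee_pos: [0.3504, 0.3335, 0.2129]
tool_rot: [[0.34, -0.0, -0.941], [0.941, -0.002, 0.34], [-0.002, -1.0, -0.0]]
contact_force: [0.9, -0.5, 0.6]
grip_width: 0.0938
t 0.72 tcp [0.3504 0.3335 0.2129] grip 0.0938 F [ 0.9 -0.5  0.6]
dp mm to (0.618, -0.226, 0.213) [-435.3    0.8 -441.8] dist 620
```

```bash
python3 -m inch '[{"hand":-1,"dp":[-0.043,0,-0.043],"roll":0},{"hand":-1,"dp":[-0.086,0,-0.086],"roll":0},{"hand":-1,"dp":[-0.129,0,-0.129],"roll":0},{"hand":-1,"dp":[-0.172,0,-0.172],"roll":0},{"hand":-1,"dp":[-0.215,0,-0.215],"roll":0}]' >/dev/null;  python3 -m inch '[{"hand":-1,"dp":[-0.043,0,-0.043],"roll":0},{"hand":-1,"dp":[-0.086,0,-0.086],"roll":0},{"hand":-1,"dp":[-0.129,0,-0.129],"roll":0},{"hand":-1,"dp":[-0.172,0,-0.172],"roll":0},{"hand":-1,"dp":[-0.215,0,-0.215],"roll":0}]' >/dev/null
cat >> h.py <<'E'
def foot(x,y,ztop,tag=None,r=.045,cam='wrist'):
    c=camera(cam); P=world(c); C=c['color'].astype(int)
    m=(abs(P[...,2]-ztop)<.006)&(np.hypot(P[...,0]-x,P[...,1]-y)<r); q=P[m]
    if len(q)>20:
        (cx,cy),rad=cv2.minEnclosingCircle((q[:,:2]*1000).astype(np.float32)); print(cam,'foot',round(cx,1),round(cy,1),'r',round(rad,1),'mean',np.round(q.mean(0)*1000,1),'n',len(q),'px',np.argwhere(m).mean(0).round()[::-1])
    if tag: save(tag,c['color'])
E
python3 -c "
from h import *; dp(.618,-.226,.16); foot(.618,-.226,.062,'w1.png')"
```

```text
t 1.98 tcp [ 0.6097 -0.2203  0.2133] grip 0.0941 F [ 1.3 -0.1 -0.2]
dp mm to (0.618, -0.226, 0.16) [-2.4 53.3 -9.7] dist 54
wrist foot 617.5 -225.1 r 22.1 mean [ 617.6 -225.5   58.9] n 974 px [317. 201.]
```

View pics/w1.png

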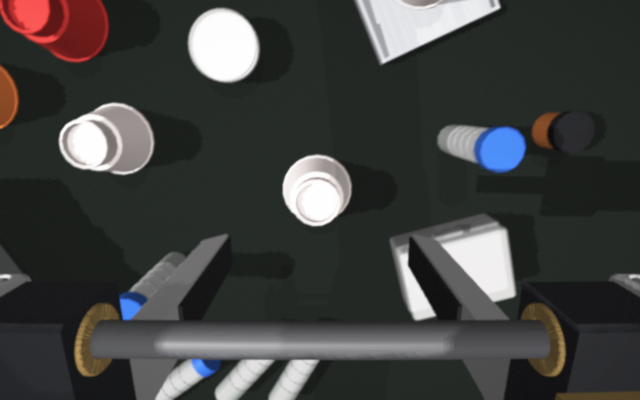

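Wrist view: the white cup A's foot is at (317,201), measured at (617.5,-225), which agrees with the top view. Cup B is at (90,143). The finger path around A is free.

```bash
python3 -m inch '[{"hand":-1,"dp":[-0.002,0.05,-0.009],"roll":0},{"hand":-1,"dp":[-0.002,0.1,-0.009],"roll":0},{"hand":-1,"dp":[-0.002,0.135,-0.009],"roll":0},{"hand":-1,"dp":[-0.002,0.158,-0.009],"roll":0},{"hand":-1,"dp":[-0.002,0.158,-0.009],"roll":0}]' >/dev/null; python3 -c "
from h import *; dp(.6175,-.2252,.055)"
```

```text
t 2.65 tcp [ 0.6175 -0.237   0.0528] grip 0.0943 F [ 0.4 -0.4 -0.2]
dp mm to (0.6175, -0.2252, 0.055) [11.  -2.3  4. ] dist 12
```

```bash
python3 -m inch '[{"hand":-1,"dp":[0.011,-0.002,0.004],"roll":0},{"hand":-1,"dp":[0.011,-0.002,0.004],"roll":0},{"hand":-1,"dp":[0.011,-0.002,0.004],"roll":0}]' >/dev/null; python3 -c "
from h import *; dp(.6175,-.2252,.055)"
```

```text
t 3.02 tcp [ 0.6183 -0.2251  0.0559] grip 0.094 F [-0.2 -0.6 -0.1]
dp mm to (0.6175, -0.2252, 0.055) [-0.4  0.9  0.7] dist 1
```

```bash
python3 -m inch '[{"hand":1,"dp":[0,0,0],"roll":0},{"hand":1,"dp":[0,0,0],"roll":0},{"hand":1,"dp":[0,0,0],"roll":0},{"hand":1,"dp":[0,0,0],"roll":0},{"hand":1,"dp":[0,0,0],"roll":0}]' 12; python3 -m inch '[{"hand":1,"dp":[0,-0.03,0],"roll":0},{"hand":1,"dp":[0,-0.08,0],"roll":0},{"hand":1,"dp":[0,-0.13,0],"roll":0},{"hand":1,"dp":[0,-0.13,0],"roll":0},{"hand":1,"dp":[0,-0.13,0],"roll":0}]' >/dev/null; python3 -c "
from h import *; dp(.4495,-.060,.185)"
```

```text
t: 3.65
ee_pos: [0.6182, -0.2251, 0.0558]
tool_rot: [[0.347, -0.001, -0.938], [0.938, -0.009, 0.347], [-0.009, -1.0, -0.002]]
contact_force: [0.2, 0.1, 1.0]
grip_width: 0.0476
t 4.28 tcp [ 0.6177 -0.2236  0.1852] grip 0.0435 F [-0.  -0.7 -0.9]
dp mm to (0.4495, -0.06, 0.185) [ 95.2  -0.9 214.5] dist 235
```

```bash
python3 -m inch '[{"hand":1,"dp":[0.022,0,0.05],"roll":0},{"hand":1,"dp":[0.046,0,0.104],"roll":0},{"hand":1,"dp":[0.070,0,0.158],"roll":0},{"hand":1,"dp":[0.090,0,0.203],"roll":0},{"hand":1,"dp":[0.095,0,0.214],"roll":0}]' >/dev/null; python3 -m inch '[{"hand":1,"dp":[0,0,0],"roll":0},{"hand":1,"dp":[0,0,0],"roll":0}]'>/dev/null; python3 -c "
from h import *; foot(.4495,-.060,.066,'w2.png');foot(.4495,-.060,.066,None,.045,'top'); foot(.4495,-.060,.066,None,.045,'scene'); dp(.4495,-.060,.10)"
```

```text
scene foot 448.3 -60.1 r 23.4 mean [447.7 -60.6  63.4] n 120 px [344. 221.]
t 5.3 tcp [ 0.4469 -0.059   0.1825] grip 0.0437 F [ 0.2  0.7 -0.5]
dp mm to (0.4495, -0.06, 0.1) [ 0.7 82.5 -3.2] dist 83
```

View pics/w2.png

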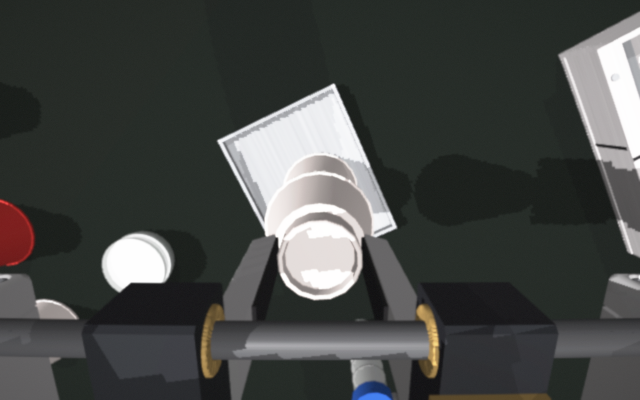

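The wrist view shows the cup held upright at (320,255), with the tray cup behind it. I'm descending onto the tray cup.

```bash
python3 -m inch '[{"hand":1,"dp":[0,0.03,-0.003],"roll":0},{"hand":1,"dp":[0,0.055,-0.003],"roll":0},{"hand":1,"dp":[0,0.075,-0.003],"roll":0},{"hand":1,"dp":[0,0.09,-0.003],"roll":0},{"hand":1,"dp":[0,0.09,-0.003],"roll":0}]'; python3 -c "
from h import *; dp(.4492,-.0603,.080)"
```

```text
t: 5.92
ee_pos: [0.4487, -0.0612, 0.0916]
tool_rot: [[0.346, -0.009, -0.938], [0.938, -0.008, 0.346], [-0.011, -1.0, 0.006]]
contact_force: [-1.1, -0.1, 0.2]
grip_width: 0.0433
t 5.92 tcp [ 0.4487 -0.0612  0.0916] grip 0.0433 F [-1.1 -0.1  0.2]
dp mm to (0.4492, -0.0603, 0.08) [ 1.2 11.6 -0.2] dist 12
```

```bash
python3 -m inch '[{"hand":1,"dp":[0.001,0.005,0],"roll":0},{"hand":1,"dp":[0.001,0.011,0],"roll":0},{"hand":1,"dp":[0.001,0.0125,0],"roll":0},{"hand":1,"dp":[0.001,0.0125,0],"roll":0}]'; python3 -c "
from h import *; dp(.4492,-.0603,.080)"
```

```text
t: 6.42
ee_pos: [0.4505, -0.0611, 0.0807]
tool_rot: [[0.347, -0.006, -0.938], [0.938, -0.009, 0.347], [-0.01, -1.0, 0.002]]
contact_force: [-0.9, -0.9, 13.5]
grip_width: 0.0435
t 6.42 tcp [ 0.4505 -0.0611  0.0807] grip 0.0435 F [-0.9 -0.9 13.5]
dp mm to (0.4492, -0.0603, 0.08) [0.3 0.7 1.5] dist 2
```

Seated (13.5 N upward at the expected height). Release and lift.

```bash
python3 -m inch '[{"hand":-1,"dp":[0,0,0],"roll":0},{"hand":-1,"dp":[0,0,0],"roll":0},{"hand":-1,"dp":[0,0,0],"roll":0},{"hand":-1,"dp":[0,0,0],"roll":0}]'; python3 -m inch '[{"hand":-1,"dp":[0,-0.04,0],"roll":0},{"hand":-1,"dp":[0,-0.09,0],"roll":0},{"hand":-1,"dp":[0,-0.13,0],"roll":0},{"hand":-1,"dp":[0,-0.13,0],"roll":0},{"hand":-1,"dp":[0,-0.13,0],"roll":0}]' >/dev/null; python3 -c "
from h import *; foot(.4495,-.060,.086); foot(.4495,-.060,.086,None,.045,'scene'); dp(.497,-.4043,.21)"
```

```text
t: 6.92
ee_pos: [0.4504, -0.0611, 0.0806]
tool_rot: [[0.346, -0.006, -0.938], [0.938, -0.008, 0.346], [-0.01, -1.0, 0.003]]
contact_force: [-0.6, 1.1, -0.4]
grip_width: 0.0805
wrist foot 451.1 -61.0 r 22.1 mean [450.3 -60.7  82.6] n 1536 px [319. 199.]
scene foot 449.5 -61.8 r 23.0 mean [449.8 -61.5  83.4] n 133 px [343. 216.]
t 7.65 tcp [ 0.4501 -0.0598  0.2093] grip 0.0936 F [-0.5 -0.4 -0.6]
dp mm to (0.497, -0.4043, 0.21) [-306.9    1.7 -163.3] dist 348
```

```bash
python3 -m inch '[{"hand":-1,"dp":[-0.05,0,-0.027],"roll":0},{"hand":-1,"dp":[-0.105,0,-0.056],"roll":0},{"hand":-1,"dp":[-0.16,0,-0.085],"roll":0},{"hand":-1,"dp":[-0.215,0,-0.114],"roll":0},{"hand":-1,"dp":[-0.265,0,-0.141],"roll":0}]' >/dev/null; python3 -m inch '[{"hand":-1,"dp":[0,0,0],"roll":0},{"hand":-1,"dp":[0,0,0],"roll":0}]'>/dev/null; python3 -c "
from h import *; foot(.497,-.4043,.062); dp(.497,-.4043,.12)"
```

```text
wrist foot 495.5 -404.0 r 22.1 mean [ 495.9 -404.4   58.9] n 969 px [276. 219.]
t 8.57 tcp [ 0.4895 -0.3572  0.2081] grip 0.0941 F [ 1.1 -0.4 -1.1]
dp mm to (0.497, -0.4043, 0.12) [-40.8  88.2 -24.3] dist 100
```

```bash
python3 -m inch '[{"hand":-1,"dp":[-0.03,0,-0.017],"roll":0},{"hand":-1,"dp":[-0.041,0.04,-0.023],"roll":0},{"hand":-1,"dp":[-0.041,0.09,-0.023],"roll":0},{"hand":-1,"dp":[-0.041,0.125,-0.023],"roll":0},{"hand":-1,"dp":[-0.041,0.14,-0.023],"roll":0}]' >/dev/null; python3 -m inch '[{"hand":-1,"dp":[0,0,0],"roll":0}]'>/dev/null;  python3 -c "
from h import *; dp(.4960,-.4042,.0555)"
```

```text
t 9.32 tcp [ 0.4947 -0.4     0.0659] grip 0.0944 F [-0.8  0.9  0.4]
dp mm to (0.496, -0.4042, 0.0555) [-3.5 10.3 -2.8] dist 11
```

```bash
python3 -m inch '[{"hand":-1,"dp":[-0.0035,0.01,-0.003],"roll":0},{"hand":-1,"dp":[-0.0035,0.01,-0.003],"roll":0},{"hand":-1,"dp":[-0.0035,0.01,-0.003],"roll":0}]';  python3 -m inch '[{"hand":1,"dp":[0,0,0],"roll":0},{"hand":1,"dp":[0,0,0],"roll":0},{"hand":1,"dp":[0,0,0],"roll":0},{"hand":1,"dp":[0,0,0],"roll":0},{"hand":1,"dp":[0,0,0],"roll":0}]' 12;  python3 -c "
from h import *; dp(.4960,-.4042,.0555)"
```

```text
t: 9.7
ee_pos: [0.4965, -0.4047, 0.0565]
tool_rot: [[0.342, -0.016, -0.939], [0.94, -0.001, 0.343], [-0.006, -1.0, 0.015]]
contact_force: [0.2, 0.9, -0.5]
grip_width: 0.094
t: 10.32
ee_pos: [0.4965, -0.4047, 0.0565]
tool_rot: [[0.342, -0.016, -0.939], [0.94, -0.001, 0.343], [-0.006, -1.0, 0.015]]
contact_force: [0.0, 0.2, -0.2]
grip_width: 0.0477
t 10.32 tcp [ 0.4965 -0.4047  0.0565] grip 0.0477 F [ 0.   0.2 -0.2]
dp mm to (0.496, -0.4042, 0.0555) [0.3 1.  0.6] dist 1
```

```bash
python3 -m inch '[{"hand":1,"dp":[0,0,0],"roll":0},{"hand":1,"dp":[0,-0.04,0],"roll":0},{"hand":1,"dp":[0,-0.09,0],"roll":0},{"hand":1,"dp":[0,-0.14,0],"roll":0},{"hand":1,"dp":[0,-0.14,0],"roll":0}]'>/dev/null;  python3 -m inch '[{"hand":1,"dp":[0,0,0],"roll":0}]'>/dev/null;  python3 -c "
from h import *; dp(.450,-.061,.195)"
```

```text
t 11.07 tcp [ 0.5004 -0.4059  0.2001] grip 0.0437 F [ 0.4 -0.3 -0.8]
dp mm to (0.45, -0.061, 0.195) [306.8   4.  165.4] dist 349
```

```bash
python3 -m inch '[{"hand":1,"dp":[0.04,0,0.022],"roll":0},{"hand":1,"dp":[0.095,0,0.051],"roll":0},{"hand":1,"dp":[0.15,0,0.081],"roll":0},{"hand":1,"dp":[0.205,0,0.11],"roll":0},{"hand":1,"dp":[0.25,0,0.135],"roll":0}]' >/dev/null; python3 -m inch '[{"hand":1,"dp":[0,0,0],"roll":0},{"hand":1,"dp":[0,0,0],"roll":0}]'>/dev/null; python3 -c "
from h import *;  dp(.4498,-.061,.195)"
```

```text
t 11.95 tcp [ 0.4572 -0.1224  0.1971] grip 0.044 F [-0.7  0.3 -0.5]
dp mm to (0.4498, -0.061, 0.195) [55.2  2.  27.8] dist 62
```

```bash
python3 -m inch '[{"hand":1,"dp":[0.03,0,0.015],"roll":0},{"hand":1,"dp":[0.055,0.002,0.028],"roll":0},{"hand":1,"dp":[0.055,0.03,0.028],"roll":0},{"hand":1,"dp":[0.055,0.06,0.028],"roll":0},{"hand":1,"dp":[0.055,0.075,0.028],"roll":0}]' >/dev/null; python3 -m inch '[{"hand":1,"dp":[0,0,0],"roll":0},{"hand":1,"dp":[0,0,0],"roll":0}]'>/dev/null; python3 -c "
from h import *;  dp(.4498,-.061,.1005)"
```

```text
t 12.82 tcp [ 0.4483 -0.0648  0.1203] grip 0.0435 F [ 0.7  0.  -0. ]
dp mm to (0.4498, -0.061, 0.1005) [ 4.3 19.7 -0.3] dist 20
```

```bash
python3 -m inch '[{"hand":1,"dp":[0.004,0,0],"roll":0},{"hand":1,"dp":[0.0043,0.009,0],"roll":0},{"hand":1,"dp":[0.0043,0.016,0],"roll":0},{"hand":1,"dp":[0.0043,0.0205,0],"roll":0},{"hand":1,"dp":[0.0043,0.0205,0],"roll":0}]';  python3 -c "
from h import *;  dp(.4498,-.061,.1005)"
```

```text
t: 13.45
ee_pos: [0.4498, -0.0611, 0.0998]
tool_rot: [[0.346, -0.016, -0.938], [0.938, -0.006, 0.346], [-0.011, -1.0, 0.013]]
contact_force: [0.4, -0.7, 2.7]
grip_width: 0.0438
t 13.45 tcp [ 0.4498 -0.0611  0.0998] grip 0.0438 F [ 0.4 -0.7  2.7]
dp mm to (0.4498, -0.061, 0.1005) [ 0.1 -0.7  0. ] dist 1
```

Contact has begun (2.7 N). I press a little more, then release and lift.

```bash
python3 -m inch '[{"hand":1,"dp":[0,0.0015,0],"roll":0},{"hand":1,"dp":[0,0.0015,0],"roll":0}]'; python3 -m inch '[{"hand":-1,"dp":[0,0,0],"roll":0},{"hand":-1,"dp":[0,0,0],"roll":0},{"hand":-1,"dp":[0,0,0],"roll":0},{"hand":-1,"dp":[0,0,0],"roll":0}]'>/dev/null; python3 -m inch '[{"hand":-1,"dp":[0,-0.04,0],"roll":0},{"hand":-1,"dp":[0,-0.09,0],"roll":0},{"hand":-1,"dp":[0,-0.13,0],"roll":0},{"hand":-1,"dp":[0,-0.13,0],"roll":0},{"hand":-1,"dp":[0,-0.13,0],"roll":0}]' >/dev/null; python3 -c "
from h import *; foot(.4495,-.060,.106); foot(.4495,-.060,.106,'s3.png',.045,'scene'); dp(.588,.262,.23); o=observe(); print(np.round(o['joint_pos'],0),np.round(o['tool_rot'],3).tolist())
im=cv2.imread('pics/s3.png'); cv2.imwrite('pics/s3c.png',cv2.resize(im[150:400,200:480],None,fx=2.4,fy=2.4))"
```

```text
t: 13.7
ee_pos: [0.4502, -0.0612, 0.0991]
tool_rot: [[0.346, -0.015, -0.938], [0.938, -0.006, 0.346], [-0.01, -1.0, 0.012]]
contact_force: [-2.4, -0.1, 12.4]
grip_width: 0.0438
wrist foot 448.9 -60.2 r 22.1 mean [449.4 -60.7 102.8] n 1247 px [319. 199.]
scene foot 447.3 -60.6 r 23.2 mean [448.  -60.9 103. ] n 124 px [344. 211.]
t 14.93 tcp [ 0.451  -0.0604  0.2276] grip 0.0938 F [ 1.2 -0.4 -0.6]
dp mm to (0.588, 0.262, 0.23) [349.8  -6.7 -16.8] dist 350
[ -4.  20.  10. 115.  -4.  46.  78.] [[0.346, -0.018, -0.938], [0.938, -0.005, 0.346], [-0.011, -1.0, 0.015]]
```

View pics/s3c.png

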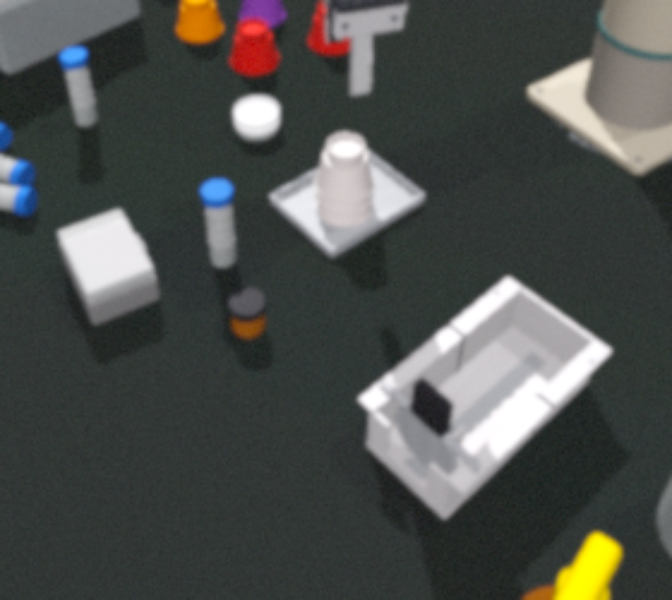

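The stack stands nested on the tray at crop (347,180), with its foot top at the expected 106 mm, upright. The black tab is at crop (432,405). Now I go to the magazine and turn the jaws along its x.

```bash
python3 -m inch '[{"hand":-1,"dp":[0.06,0,-0.003],"roll":10},{"hand":-1,"dp":[0.12,0,-0.006],"roll":20},{"hand":-1,"dp":[0.18,0,-0.009],"roll":30},{"hand":-1,"dp":[0.24,0,-0.012],"roll":40},{"hand":-1,"dp":[0.3,0,-0.015],"roll":50}]'>/dev/null; python3 -m inch '[{"hand":-1,"dp":[0,0,0],"roll":0},{"hand":-1,"dp":[0,0,0],"roll":0}]'
cat >> h.py <<'E'
def tab(tag=None,cam='wrist'):
    c=camera(cam); P=world(c); C=c['color'].astype(int); ux=np.array([.99,.142])
    m=(abs(P[...,2]-.115)<.012)&(np.hypot(P[...,0]-.54,P[...,1]-.255)<.10)&(C.max(-1)<90); q=P[m]
    if len(q)>10:
        t=q[q[:,2]>.112]; s=(t[:,:2]-[.507,.252]); 
        print(cam,'tab n',len(q),len(t),'mean',np.round(t.mean(0)*1000,1),'rect',cv2.minAreaRect((t[:,:2]*1000).astype(np.float32)),'along mag x',np.round(np.percentile(s@ux,[2,50,98])*1000,1),'y',np.round(np.percentile(s@[-.142,.99],[2,50,98])*1000,1))
    if tag: save(tag,c['color'])
    return P
E
python3 -c "
from h import *; P=tab('w4.png'); tab(cam='scene'); dp(.588,.262,.17); o=observe(); print(np.round(o['joint_pos'],0))"
```

```text
t: 15.8
ee_pos: [0.5677, 0.2165, 0.2203]
tool_rot: [[0.943, -0.024, -0.333], [0.333, -0.01, 0.943], [-0.026, -1.0, -0.001]]
contact_force: [-0.2, -0.4, 0.0]
grip_width: 0.0939
wrist tab n 1066 996 mean [587.3 266.4 119.4] rect ((588.1550903320312, 265.9021301269531), (15.588338851928711, 39.446041107177734), 7.336605072021484) along mag x [75.1 81.5 88.9] y [-15.8   3.   20.8]
scene tab n 143 103 mean [590.6 266.9 118.9] rect ((590.1268310546875, 266.40289306640625), (10.757294654846191, 37.03935241699219), 2.7202506065368652) along mag x [78.9 85.3 88.9] y [-13.4   2.3  20.3]
t 15.9 tcp [0.5683 0.2151 0.2215] grip 0.0938 F [0.2 0.2 0.1]
dp mm to (0.588, 0.262, 0.17) [35.3 50.6 37.8] dist 72
[-36.  34.  20.  92. -13.  57.   8.]
```

View pics/w4.png

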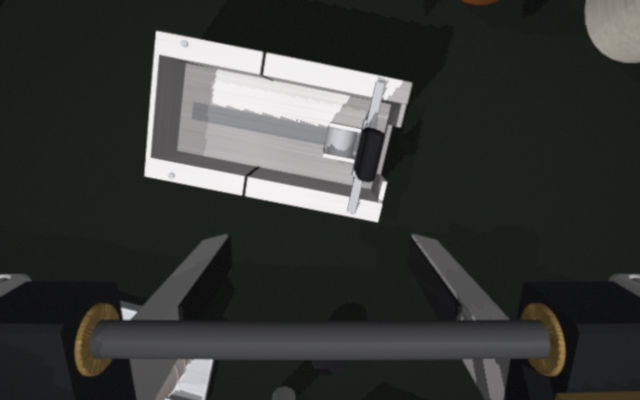

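Wrist view: the black tab is at (370,153), on the cross-bar by the horns, and the load-line gaps are at (263,63) and (250,183). Tab measured at (588,266), as predicted from the magazine pose.

```bash
python3 -m inch '[{"hand":-1,"dp":[0.019,0.01,0.02],"roll":6},{"hand":-1,"dp":[0.037,0.03,0.041],"roll":11.6},{"hand":-1,"dp":[0.037,0.05,0.041],"roll":11.6},{"hand":-1,"dp":[0.037,0.05,0.041],"roll":11.6},{"hand":-1,"dp":[0.037,0.05,0.041],"roll":11.6}]'; python3 -c "
from h import *;  dp(.5885,.2655,.093)"
```

```text
t: 16.52
ee_pos: [0.5892, 0.2642, 0.1716]
tool_rot: [[0.991, -0.021, -0.132], [0.132, -0.009, 0.991], [-0.022, -1.0, -0.006]]
contact_force: [-0.6, -0.2, 0.8]
grip_width: 0.0942
t 16.52 tcp [0.5892 0.2642 0.1716] grip 0.0942 F [-0.6 -0.2  0.8]
dp mm to (0.5885, 0.2655, 0.093) [ 1.2 78.6  1.9] dist 79
```

```bash
python3 -m inch '[{"hand":-1,"dp":[0.001,0.03,0.002],"roll":0},{"hand":-1,"dp":[0.001,0.055,0.002],"roll":0},{"hand":-1,"dp":[0.001,0.072,0.002],"roll":0},{"hand":-1,"dp":[0.001,0.078,0.002],"roll":0},{"hand":-1,"dp":[0.001,0.078,0.002],"roll":0}]'; python3 -c "
from h import *;  dp(.5885,.2655,.093)"
```

```text
t: 17.15
ee_pos: [0.5887, 0.2655, 0.094]
tool_rot: [[0.991, -0.021, -0.132], [0.132, -0.008, 0.991], [-0.021, -1.0, -0.006]]
contact_force: [0.6, -0.5, -0.1]
grip_width: 0.0939
t 17.15 tcp [0.5887 0.2655 0.094 ] grip 0.0939 F [ 0.6 -0.5 -0.1]
dp mm to (0.5885, 0.2655, 0.093) [-0.2  1.   0. ] dist 1
```

Good. I close on the tab with 30 N.

```bash
python3 -m inch '[{"hand":1,"dp":[0,0,0],"roll":0},{"hand":1,"dp":[0,0,0],"roll":0},{"hand":1,"dp":[0,0,0],"roll":0},{"hand":1,"dp":[0,0,0],"roll":0},{"hand":1,"dp":[0,0,0],"roll":0}]' 30 >/dev/null;  python3 -m inch '[{"hand":1,"dp":[0,0,0],"roll":0},{"hand":1,"dp":[0,0,0],"roll":0},{"hand":1,"dp":[0,0,0],"roll":0},{"hand":1,"dp":[0,0,0],"roll":0},{"hand":1,"dp":[0,0,0],"roll":0}]' 30; python3 -c "
from h import *;  dp(.5885-.099,.2655-.0142,.094)"
```

```text
t: 18.4
ee_pos: [0.5884, 0.2655, 0.094]
tool_rot: [[0.991, -0.021, -0.132], [0.132, -0.009, 0.991], [-0.022, -1.0, -0.006]]
contact_force: [-1.9, -0.9, 0.2]
grip_width: 0.0143
t 18.4 tcp [0.5884 0.2655 0.094 ] grip 0.0143 F [-1.9 -0.9  0.2]
dp mm to (0.48950000000000005, 0.2513, 0.094) [-99.9   2.2  -1. ] dist 100
```

```bash
python3 -m inch '[{"hand":1,"dp":[-0.015,0.0003,0],"roll":0},{"hand":1,"dp":[-0.035,0.0008,0],"roll":0},{"hand":1,"dp":[-0.055,0.0012,-0.0005],"roll":0},{"hand":1,"dp":[-0.075,0.0016,-0.0007],"roll":0},{"hand":1,"dp":[-0.09,0.002,-0.001],"roll":0}]' 30;  python3 -m inch '[{"hand":1,"dp":[0,0,0],"roll":0},{"hand":1,"dp":[0,0,0],"roll":0}]' 30 >/dev/null; python3 -c "
from h import *;  dp(.5884-.099,.2655-.0142,.094)
P=tab('w5.png'); tab(cam='scene'); tab(cam='top')"
```

```text
t: 19.02
ee_pos: [0.5044, 0.2532, 0.0941]
tool_rot: [[0.991, -0.01, -0.132], [0.132, -0.007, 0.991], [-0.01, -1.0, -0.006]]
contact_force: [10.4, 1.2, -13.0]
grip_width: 0.0143
t 19.27 tcp [0.5089 0.2538 0.0942] grip 0.0138 F [ 8.8  1.8 -9.7]
dp mm to (0.48940000000000006, 0.2513, 0.094) [-19.7   0.2   0.1] dist 20
wrist tab n 3947 3395 mean [507.9 258.4 119.5] rect ((505.8455810546875, 256.0306396484375), (36.21274185180664, 35.17073059082031), 63.89889907836914) along mag x [-14.5   1.8  18.4] y [-14.5  10.   21.3]
scene tab n 52 38 mean [507.  264.7 119.7] rect ((505.1105651855469, 262.681640625), (22.065889358520508, 8.702747344970703), 50.92632293701172) along mag x [-7.2  2.9  8.8] y [ 2.8 13.  20. ]
top tab n 27 20 mean [509.9 236.8 117.6] rect ((510.5110778808594, 236.5605926513672), (8.746614456176758, 12.907146453857422), 88.33937072753906) along mag x [-4.8  0.2  7.3] y [-19.6 -15.2 -10.7]
```

View pics/w5.png

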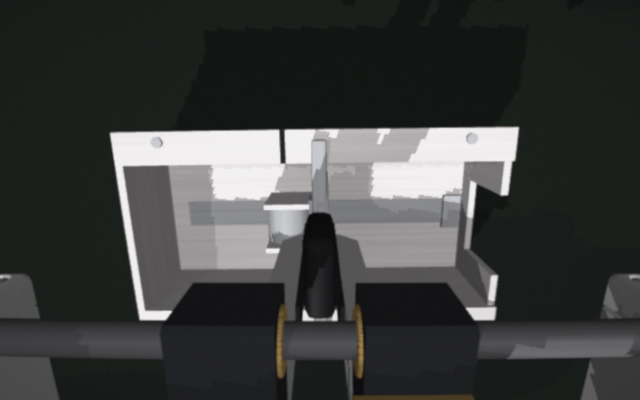

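The wrist view shows the cross-bar at (320,150), still right of the load line at (283,147). The arm yields about 5 mm to the spring, so I pull on with that added.

```bash
python3 -m inch '[{"hand":1,"dp":[-0.012,0,0],"roll":0},{"hand":1,"dp":[-0.024,0,0],"roll":0},{"hand":1,"dp":[-0.0245,0,0],"roll":0},{"hand":1,"dp":[-0.0245,0,0],"roll":0},{"hand":1,"dp":[-0.0245,0,0],"roll":0}]' 30
cat >> h.py <<'E'
def line(tag):
    c=camera('wrist'); P=world(c); C=c['color']; ux=np.array([.99,.142])
    s=(P[...,:2]-[.507,.252])@ux; y=(P[...,:2]-[.507,.252])@[-.142,.99]; g=C.max(-1)
    r=(abs(y-.054)<.006)&(P[...,2]>.06)&(P[...,2]<.08)&(abs(s)<.08)
    for a in np.arange(-.03,.01,.002):
        k=r&(s>=a)&(s<a+.002); print(round(a*1000),k.sum(),round(float(np.median(g[k]))) if k.any() else None, round(float(np.nanmedian(P[k][:,2]))*1000,1) if 0 else (np.round(np.nanmedian(P[k][:,2])*1000,1) if k.any() else None),end=' | ')
    save(tag,cv2.resize(C[90:260,200:440],None,fx=3,fy=3,interpolation=cv2.INTER_CUBIC))
E
python3 -c "
from h import *;  dp(.5884-.099,.2655-.0142,.094); line('w6.png');dp(.5884-.099,.2655-.0142,.094)"
```

```text
t: 20.05
ee_pos: [0.4886, 0.2508, 0.0942]
tool_rot: [[0.991, 0.006, -0.132], [0.132, -0.005, 0.991], [0.006, -1.0, -0.006]]
contact_force: [9.0, 0.8, -9.7]
grip_width: 0.014
t 20.05 tcp [0.4886 0.2508 0.0942] grip 0.014 F [ 9.   0.8 -9.7]
dp mm to (0.48940000000000006, 0.2513, 0.094) [0.8 0.2 0.3] dist 1
-30 80 242 68.5 | -28 75 242 68.4 | -26 89 242 68.5 | -24 75 219 69.1 | -22 86 205 74.3 | -20 94 204 74.3 | -18 95 198 74.4 | -16 70 151 73.6 | -14 91 164 68.5 | -12 89 183 68.8 | -10 70 183 68.5 | -8 85 183 68.5 | -6 90 183 68.6 | -4 79 183 68.5 | -2 76 183 68.4 | 0 90 183 68.4 | 2 84 183 68.5 | 4 74 183 68.5 | 6 83 183 68.4 | 8 82 183 68.6 | t 20.1 tcp [0.4886 0.2509 0.0942] grip 0.0141 F [ 7.3  0.2 -9.2]
dp mm to (0.48940000000000006, 0.2513, 0.094) [0.8 0.2 0.3] dist 1
```

View pics/w6.png

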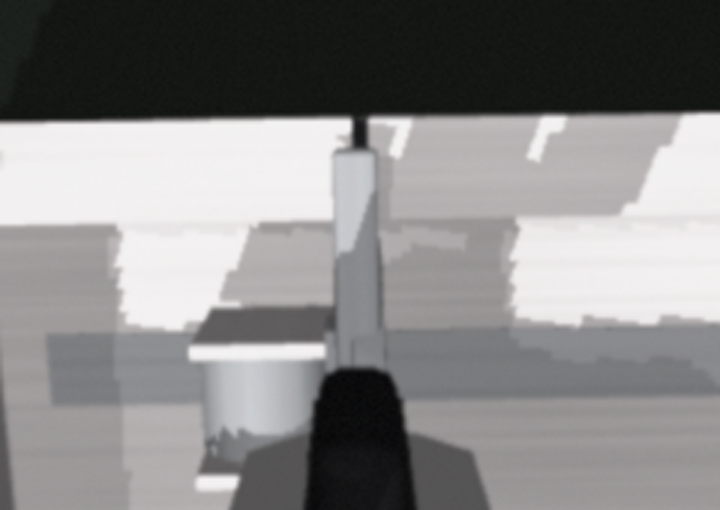

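The cross-bar lies over the black line: the line is at crop x≈360 and the bar centre at about 355, so it is about 1 mm past. Final check of the stack, the bystanders and steadiness.

Run:
```python
from h import *
foot(.4495,-.060,.106,None,.045,'top'); foot(.4495,-.060,.106,None,.045,'scene')
P=world(camera('top'))
for n,(u,v),lo,hi in [('petri',(371,220),.02,.04),('tube1',(307,160),.1,.125),('tube2',(428,150),.1,.125),('box',(322,125),.045,.065)]:
    Q=P[v-30:v+30,u-30:u+30].reshape(-1,3); q=Q[(Q[:,2]>lo)&(Q[:,2]<hi)]; print(n,len(q),np.round(np.median(q,0),4) if len(q) else '')
dp(.4886,.2508,.0942); finish_job()
```

```text
top foot 449.5 -60.8 r 21.9 mean [449.9 -60.7 103.3] n 135 px [301. 219.]
scene foot 448.7 -60.5 r 23.6 mean [447.2 -61.1 103.4] n 121 px [344. 211.]
petri 368 [ 0.4552 -0.2587  0.0301]
tube1 130 [ 0.6138 -0.0738  0.1117]
tube2 134 [ 0.6441 -0.4078  0.1118]
box 953 [ 0.7383 -0.1154  0.0539]
t 20.25 tcp [0.4887 0.2509 0.0942] grip 0.0136 F [ 8.4  0.7 -9.1]
dp mm to (0.4886, 0.2508, 0.0942) [-0.1  0.  -0.1] dist 0
the job is handed in; nothing more can be done
```

I nested both bench cups over the tray cup and let the stack go. Then I gripped the pusher tab at 30 N, pulled it to the load line, and handed the job in at about 20 s, still holding it.

**Stack:** its top sits at the expected height of about 106 mm, after allowing for the roughly 3 mm low reading the camera depth also gave on the single cups. It is upright and about 12 mm from the tray's centre.

**Pusher:** the hand moved about 101 mm, and the wrist picture shows the cross-bar on the line, 1–2 mm past it. The arm was steady, with about 8–9 N of spring pull along the magazine.

**Other things:** the Petri dishes, both tubes and the tip box read within about 3 mm of where they started. I did not re-measure the jar: my first reading of it was spoiled by a neighbour. The hand went nowhere near it.

**Unexplained:** a vertical wrist force of about 9–10 N appeared while pulling. It may come from the pusher's guide, and it is well below the limits.

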